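Shut the recessed gas valve with the square key

ROBOT

A 6-joint arm with a two-finger parallel gripper is mounted at the origin on the work surface. World frame = base frame: x ahead of the robot, y to its left, z up, the work surface at z = 0. Lengths are in m, angles in degrees, forces in N, time in s.
With the tool pointing down it reaches from about 0.3 to 0.75 m from the base axis. Payload 8.5 kg.
Tool frame: the origin (TCP) lies midway between the tips of the shut fingers; the grasp point (between the pads) lies 19 mm behind it (env.tcp_to_grasp is the z of the grasp point in the tool frame, in m); z points along the fingers, y is the line along which they close (so a half turn about z gives the same grasp; the last joint's range is limited). The gripper opens to 85 mm and grips with 20 to 120 N. Pads are 22 mm wide; open, the fingers measure 114 mm over their backs; the gripper's body (76 mm by 85 mm) begins 54 mm behind the grasp point. The pads swing forward as they close: fully open they stand 13 mm farther back than shut.
Start: joints at [60.43, 21.807, 74.336, -0, 83.858, -12.336], TCP at [0.163, 0.525, 0.231] pointing down, gripper open.
Joint ranges: [-178.18, 178.18], [-50.72, 133.34], [12.68, 142.11], [-81.47, 261.47], [9.98, 163.14], [-165.26, 165.26]. Speed limits (degrees/s): [136.94, 136.94, 180, 180, 180, 180].

INTERFACE

Orientations are given as a 3x3 rotation matrix whose columns are the frame's x, y, z axes.
In Python, from rig import env, imaging, job, models gives the robot as it stands. The module is installed in compiled form; this text tells all that it offers.
- The arm moves only by the tool jog_arm, never from a script. Its argument "plan" is text: rows parted by semicolons, each of 7 numbers parted by spaces: the turn, a rotation vector about the tool's x, y, z in degrees, then the shift along the tool's x, y, z in cm, then the closure in counts, from 0 (fully open) to 255 (shut). In form: rx ry rz x y z claw; .... A call has 1 to 10 rows; each row shifts and turns the commanded pose from where the row before left it, along the tool's axes as they then stand; what a row does not reach is not made up. A row lasts 1/12 s, in which the tool goes at most 41.7 mm and 7.16 degrees, less where a joint would pass 70% of its speed; a pose out of reach is approached as far as the arm can. A call with a gripper value outside its range is refused whole. The fingers move at their own pace and stop on an object; "grip_force" is the grip in N (left out, the last holds). Time passes only in rows, so rows that do not move let the fingers close. It gives the time, the measured TCP pose, the force, the opening and the grip force at its end, in the units of the state.
- env.observe(): the state, without advancing time (a new reading comes with each control period).
- imaging.get_image(name): name is "side" or "top" or "wrist"; returns a dict with "pixels" (480x640x3 uint8, red, green, blue), "depth" (480x640 float32, m along the optical axis (not along the pixel's ray), 0 where there is no reading), "fov_y" (degrees; the focal length in pixels is half the picture's height over the tangent of half this angle, whatever the lens; pixels are square), "cx", "cy" (the principal point, pixels), "world_from_camera" (4x4, takes a point from camera to world coordinates). Camera axes: x right, y down, z forward; pixel columns grow to the right and rows downward; lengths in m; the calibration is good to about 2 mm. The wrist camera is an equidistant fisheye: a pixel r from the principal point sees the ray r / f radians off the axis. A picture is of the moment at which its call begins.
- job.close_job(): hands the job in; it is judged then, once.
Trained networks look in the newest picture that a camera, given by its name, has taken for a name from the list of things; names that differ only in an ending like _2 or _b are one class to them, and where a whole thing is asked for, a point or a joint stands for the part that bears it (a point fixed in the world has none). Each returns a list of dicts, best first, with "confidence" (0 to 1); they miss things now and then, are a little off and sometimes report something else, mostly with a low value. They report only what shows in the picture. A call takes as long as a camera call. They do not tell look-alikes from the thing itself.
- models.outline_of(camera, query): "region" (480x640 bool, what is visible of it) and "bbox" ([centre column, centre row, width, height] in pixels, round what is visible of it).
- models.tip_of(camera, query): "at" ([column, row] in pixels: a listed point, or the origin of a listed thing).
The state is a dict: "time_s": time; "q": joint angles; "qvel": joint speeds; "joint_efforts": joint torques, N m; "position": TCP position; "tool_rot": TCP orientation; "ft_force": force on the tool from outside, world axes, zero at the start; "wrist_torque": the same for the moment, N m; "grip_width": finger opening in m; "gripper_force": force on a finger pad.
Only numpy, scipy, OpenCV 4.12 (cv2) and the standard library are available. Lean on these libraries where they do the work, as an engineer would, in place of code of your own. Each camera call takes 0.05 s, during which the arm holds its last target. There are 200 camera calls.

TASK

Close the gas valve, whose spindle lies sunk in the tube: take the larger of the two L-shaped keys from the rack, stand its short arm fully home in the spindle's square socket and let go of it. Then take the key again by the far end of its long arm, for leverage, and swing it clockwise (seen from above) until the spindle meets its stop. Finally draw the key out and put it back in the rack the way it stood, leaving the smaller key and the other tools and parts where they are.

Things in the scene. Friction and masses are not known exactly. Their poses are not given: they have to be found in the camera images.
- key_mid (a point): the larger L-shaped key: bare square steel bar 16 x 16 mm, 0.45 kg. Long arm 155 mm, level; the short arm points straight down from one end, its foot 95 mm below the long arm's centreline; the last 6 mm of the foot are narrowed to 11 mm. This point: long arm's centreline, 43.4 mm from the short arm's axis, near the balance point. x along the long arm away from the short arm, z up
- key_end (a point): point on the centreline of the larger key's long arm near its far end: 129 mm from the short arm's axis, 18 mm short of the end. Same axes as key_mid
- key_tip (a point): centre of the foot (lower end face) of the larger key's short arm, 95 mm straight below the long arm's centreline. Same axes as key_mid
- spare_mid (a point): the smaller L-shaped key, of the same shape but of 10 mm bar with a long arm of 125 mm; too small for the valve, to be left in the rack. Point on its long arm's centreline, 35 mm from its short arm's axis. The two keys swap places in the rack from run to run
- socket (a point): centre of the mouth of the spindle's square socket, 75 mm above the bench, on the spindle's upright axis: 18.4 mm square (sides along this point's x and y, which turn with the spindle), 40 mm deep, with a 5 mm lead-in bevel above it. The key fits in any of four quarter turns, with 0.1 to 0.2 rad of play in turning; seated, its long arm's centreline is 130 mm above the bench, and when let go its far end sags by up to 8 mm
- valve: the valve, fixed to the bench: an aluminium block 130 x 130 x 30 mm with a pipe stub to either side (along its y, 115 mm out), and on it an upright steel tube (bore 46 mm, outside 58 mm, rim 100 mm above the bench) that surrounds the spindle, whose socket mouth lies 25 mm below the rim. Origin on the spindle's axis at bench height
- spindle (a joint): turn of the spindle in rad, growing clockwise seen from above; it starts between 0 and 0.35 and its hard stop (valve closed) is at 1.571. It turns against about 0.5 N m of friction and stays where it is left
- well_a (a point): centre of the mouth of one of the two square wells of the grey rack (fixed, base 190 x 150 mm), 70 mm above the bench, 20 mm square, 50 mm deep, with a 5 mm lead-in bevel above it. A key stands with its short arm in a well and its long arm level along this point's x, resting on a post (40 mm wide, top 107 mm above the bench, 100 mm from the well's axis); the larger key's long arm centreline is then 115 mm above the bench
- well_b (a point): mouth of the rack's other well, same sizes and axes as well_a, 90 mm from it along -y of these axes
- jar_mid (a point): a glass jar, 60 mm across and 80 mm tall, a bystander: its centre
- meter: a hand-held meter lying on its back, 150 x 75 x 36 mm, a bystander between valve and rack: centre of its underside, x along its length
- coupling: a brass pipe coupling standing on end, 42 mm across and 50 mm tall, a bystander: centre of its underside
- flange: a flat steel flange ring lying on the bench, 84 mm across and 12 mm thick, a bystander: centre of its underside
- wrench_grip (a point): an open spanner lying on the bench, a bystander: point on its handle
- screwdriver_grip (a point): a screwdriver lying on the bench, a bystander: point on its handle
Not all that is in view belongs to the job. What is shaped like the part that bears key_mid but brown is not meant.

How it is judged (in metres and radians):
On the way, in this order (a step that is already met when the one before it is completed fails the run):
1. the larger key stands fully home in the spindle's socket, let go, the spindle not yet turned (horizontal distance between key_tip and socket below 0.008 m and z of key_tip in the frame of socket below -0.03 m and contact force between the fingers and key below 0.2 N and value of joint spindle below 0.7 rad), for 0.2 s.
2. the key, held again near the far end of its long arm, has turned the spindle well on its way (horizontal distance between key_tip and socket below 0.008 m and z of key_tip in the frame of socket below -0.03 m and value of joint spindle above 1 rad and contact force between the fingers and key above 0.5 N and distance between the grasp point and key_end below 0.045 m).
3. the spindle has been turned to its stop with the key (horizontal distance between key_tip and socket below 0.008 m and z of key_tip in the frame of socket below -0.03 m and value of joint spindle above 1.45 rad), for 0.1 s.
At the end, for the whole second after the job is handed in: the spindle within 0.15 rad of its stop (above 1.42 rad); the larger key back in its own well with its foot within 9 mm of where it stood and the far end of its long arm within 35 mm, on its post; the key let go and at rest; smaller key and bystanders where they were (value of joint spindle above 1.42 rad and distance of key_tip from where it was at the start of the episode below 0.009 m and distance of key_end from where it was at the start of the episode below 0.035 m and linear speed of key below 0.02 m/s and contact force between the fingers and key below 0.1 N); the robot touches nothing.
It fails at once if the smaller key is taken or pushed away (30 mm) (distance of spare_mid from where it was at the start of the episode above 0.03 m).
It fails at once if another thing on the bench (meter, coupling, jar, flange, spanner or screwdriver) is pushed away (40 mm) (distance of any of meter, coupling, jar_mid, flange, wrench_grip, screwdriver_grip from where it was at the start of the episode above 0.04 m).
It also fails if it takes over 72 s, if anything falls off the work surface, if the arm or the gripper's body presses on something with over 40 N, if the wrist force passes 120 N, or if a joint passes its speed limit or range.

## Working session

There is one attempt and no reset: what is moved stays moved. The work goes in short steps, Python scripts to look and compute and a tool call to move; the robot and the scene stay as the last step left them, time stands still between calls to the robot, and variables do not carry over. Pictures are saved under pics/ and viewed, at most 10 in all, crops included, and the job is handed in when it is done.

Besides the shell and the picture viewer there is one more tool, called after "Request:" in YAML: its name, and indented under it one key for each argument. jog_arm: Moves the arm, as the interface text tells. Its arguments: {"type":"object","properties":{"plan":{"type":"string"},"grip_force":{"type":"number"}},"required":["plan"]}

```bash
mkdir -p pics; cat > h.py <<'E'
import numpy as np, cv2
from rig import env, imaging, job, models
def grab(n): return imaging.get_image(n)
def world(im,u,v,d=None):
    f=240/np.tan(np.radians(im["fov_y"])/2); 
    if d is None: d=im["depth"][int(round(v)),int(round(u))]
    p=np.array([(u-im["cx"])/f*d,(v-im["cy"])/f*d,d,1]); return (im["world_from_camera"]@p)[:3]
def cloud(im):
    f=240/np.tan(np.radians(im["fov_y"])/2); v,u=np.mgrid[:480,:640]; d=im["depth"]
    P=np.stack([(u-im["cx"])/f*d,(v-im["cy"])/f*d,d,np.ones_like(d)],-1)
    return (P@im["world_from_camera"].T)[...,:3]
def save(im,n): cv2.imwrite("pics/"+n,im["pixels"][...,::-1])
E
python3 - <<'E'
from h import *
for c in ["top","side"]:
    im=grab(c); save(im,c+"0.png"); print(c,im["fov_y"],im["world_from_camera"].round(3).tolist())
    for q in ["key_mid","key_end","key_tip","spare_mid","socket","valve","well_a","jar_mid","meter","coupling","flange","wrench_grip","screwdriver_grip"]:
        for r in models.tip_of(c,q)[:3]:
            u,v=r["at"]; print(q,round(r["confidence"],2),np.round(r["at"],1),world(im,u,v).round(3))
E
```

```text
top 46.36911116430319 [[0.015, -0.998, 0.067, 0.435], [-1.0, -0.016, -0.002, -0.079], [0.003, -0.067, -0.998, 1.835], [0.0, 0.0, 0.0, 1.0]]
key_mid 0.91 [364.7 314.3] [ 0.293 -0.24   0.017]
key_mid 0.74 [355.  220.3] [ 0.587 -0.197  0.126]
key_mid 0.64 [476.8 285.7] [ 0.39  -0.606 -0.001]
key_end 0.93 [245.  328.3] [0.242 0.145 0.016]
key_end 0.76 [338.5 325.5] [ 0.257 -0.155  0.022]
key_end 0.71 [485.8 262.7] [ 0.465 -0.63   0.017]
key_tip 0.98 [223.9 281.2] [0.392 0.218 0.007]
key_tip 0.8 [505.2 309.8] [ 0.314 -0.692  0.019]
key_tip 0.78 [346.8 237.6] [ 0.536 -0.176  0.074]
spare_mid 0.54 [378.7 227.3] [ 0.575 -0.283  0.01 ]
spare_mid 0.32 [307.4 161.6] [ 0.775 -0.048  0.078]
socket 0.68 [222.7 214.3] [0.604 0.217 0.071]
socket 0.57 [290.4 209. ] [0.628 0.005 0.039]
socket 0.35 [151.9 257. ] [0.467 0.452 0.016]
valve 0.93 [225.4 218.9] [0.593 0.214 0.036]
valve 0.4 [153.4 257.5] [0.465 0.447 0.015]
well_a 0.71 [374.5 242.5] [ 0.522 -0.264  0.068]
well_a 0.6 [347.4 231.3] [ 0.553 -0.175  0.113]
jar_mid 0.7 [307.3 163.2] [ 0.77  -0.048  0.076]
meter 0.63 [291.4 212.7] [0.615 0.001 0.
[... 898 characters left out ...]
1]
key_tip 0.57 [289.7 325.8] [ 0.391 -0.249  0.015]
spare_mid 0.58 [355.8 273.7] [ 0.626 -0.196  0.013]
socket 0.33 [355.4 275.4] [ 0.559 -0.277  0.115]
valve 0.98 [271.7 204.2] [0.578 0.169 0.029]
valve 0.45 [328.5 271. ] [ 0.536 -0.198  0.076]
well_a 0.61 [329.8 269.6] [ 0.545 -0.191  0.07 ]
well_a 0.59 [340.6 294. ] [ 0.52  -0.273  0.071]
jar_mid 0.72 [368.4 218.2] [ 0.762 -0.069  0.053]
meter 0.78 [315.9 238. ] [ 0.604 -0.037  0.033]
coupling 0.69 [265.8 253.2] [ 0.458 -0.012  0.031]
coupling 0.19 [271.8 199.8] [0.589 0.186 0.03 ]
flange 0.64 [345.2 203.4] [ 0.79   0.08  -0.003]
wrench_grip 0.74 [203.  179.5] [0.469 0.439 0.005]
screwdriver_grip 0.74 [369.7 380.2] [ 0.456 -0.474  0.021]
```

View pics/top0.png

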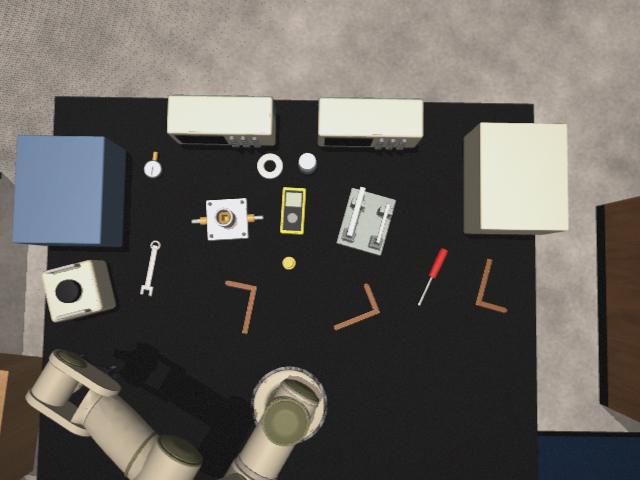

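View pics/side0.png

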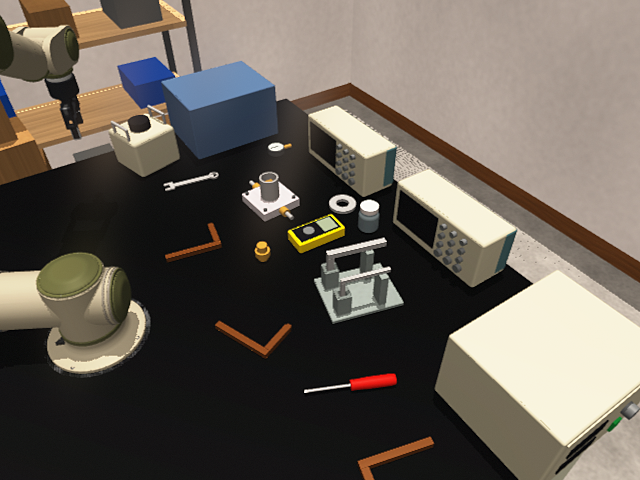

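The top view shows the rack at about (366,220). The bright key on the left runs from (350,238) to (362,190) and looks thicker than the one at (380,240)–(388,206). The valve is at (226,218), and the three brown L shapes are decoys. Next I'll measure both keys and the wrist camera's pose.

```bash
cat >> h.py <<'E'
def toolT():
    s=env.observe(); T=np.eye(4); T[:3,:3]=np.array(s["tool_rot"]); T[:3,3]=s["position"]; return T
def rotvec(R): return np.degrees(cv2.Rodrigues(R)[0].ravel())
E
python3 - <<'E'
from h import *
for c in ["top","side"]:
    im=grab(c); P=cloud(im); 
    m=(P[...,0]>.48)&(P[...,0]<.74)&(P[...,1]>-.34)&(P[...,1]<-.13)&(P[...,2]>.1)&(P[...,2]<.15)
    n,l=cv2.connectedComponents(m.astype(np.uint8))
    for i in range(1,n):
        p=P[l==i]
        if len(p)<25: continue
        r=cv2.minAreaRect((p[:,:2]*1000).astype(np.float32)); 
        c0=p[:,:2].mean(0); U=np.linalg.svd(p[:,:2]-c0,full_matrices=False)[2][0]; U*=np.sign(U[0]); t=(p[:,:2]-c0)@U
        print(c,len(p),"zmed",np.median(p[:,2]).round(4),np.percentile(p[:,2],[5,95]).round(4),"ctr",c0.round(4),"yaw",np.degrees(np.arctan2(U[1],U[0])).round(2),"ends",(c0+t.min()*U).round(4),(c0+t.max()*U).round(4),np.round(r[1],1))
    m=(abs(P[...,0]-.6)<.1)&(abs(P[...,1]-.217)<.1)&(P[...,2]>.085)&(P[...,2]<.12); p=P[m]; print("rim",len(p),cv2.minEnclosingCircle((p[:,:2]*1000).astype(np.float32)),np.median(p[:,2]))
w=grab("wrist"); T=toolT(); print("cam in tool",(np.linalg.inv(T)@w["world_from_camera"]).round(3).tolist(),w["fov_y"],w["cx"],w["cy"]); print(T.round(3).tolist(),env.tcp_to_grasp)
E
```

```text
top 318 zmed 0.122 [0.1052 0.1298] ctr [ 0.6196 -0.1992] yaw -15.01 ends [ 0.5415 -0.1782] [ 0.692  -0.2186] [ 39.3 156. ]
top 199 zmed 0.1145 [0.1038 0.1234] ctr [ 0.5927 -0.285 ] yaw -14.73 ends [ 0.5217 -0.2663] [ 0.6403 -0.2975] [ 39.2 122.3]
rim 133 ((593.8558959960938, 211.7161102294922), 28.76990509033203) 0.10022369785075846
side 590 zmed 0.1193 [0.1046 0.124 ] ctr [ 0.6131 -0.2057] yaw -15.72 ends [ 0.5392 -0.185 ] [ 0.6885 -0.227 ] [ 35.5 155. ]
side 365 zmed 0.113 [0.1028 0.1181] ctr [ 0.5849 -0.2897] yaw -16.44 ends [ 0.5192 -0.2703] [ 0.6406 -0.3061] [ 42.6 125. ]
rim 191 ((595.2396850585938, 207.14678955078125), 32.28331756591797) 0.09390801309842889
cam in tool [[0.0, -0.961, -0.277, 0.069], [1.0, 0.0, 0.001, -0.0], [-0.001, -0.277, 0.961, -0.144], [0.0, 0.0, 0.0, 1.0]] 65.70646984690485 318.9918606486444 234.2455242459581
[[-0.955, 0.296, 0.0, 0.163], [0.296, 0.955, -0.0, 0.525], [-0.0, 0.0, -1.0, 0.231], [0.0, 0.0, 0.0, 1.0]] -0.0187
```

Request:
jog_arm:
  plan: "0 0 0 -3.4 -1.15 0 0;0 0 0 -3.4 -1.15 0 0;0 0 0 -3.4 -1.15 0 0;0 0 0 -3.4 -1.15 0 0;0 0 0 -3.4 -1.15 0 0;0 0 0 -3.4 -1.15 0 0;0 0 0 -3.4 -1.15 0 0;0 0 0 -3.4 -1.15 0 0;0 0 0 -3.4 -1.15 0 0;0 0 0 -3.4 -1.15 0 0"

```text
time_s: 2.38
position: [0.4549, 0.3134, 0.2315]
tool_rot: [[-0.955, 0.296, 0.0], [0.296, 0.955, 0.0], [-0.0, 0.0, -1.0]]
ft_force: [-0.8, 0.1, -0.2]
grip_width: 0.0852
gripper_force: 0.0
```

Request:
jog_arm:
  plan: "0 0 0 -3.4 -1.15 0.5 0;0 0 0 -3.4 -1.15 0.5 0;0 0 0 -3.4 -1.15 0.5 0;0 0 0 -3.4 -1.15 0.5 0;0 0 0 -3.0 -1.15 0.5 0;0 0 0 0 0 0.5 0;0 0 0 0 0 0 0;0 0 0 0 0 0 0"

```text
time_s: 3.05
position: [0.5947, 0.2108, 0.2011]
tool_rot: [[-0.955, 0.296, -0.001], [0.296, 0.955, 0.0], [0.001, -0.0, -1.0]]
ft_force: [-0.3, 0.5, 0.5]
grip_width: 0.0851
gripper_force: 0.0
```

```bash
python3 - <<'E'
from h import *
w=grab("wrist"); T=toolT(); print(T.round(4).tolist()); save(w,"w1.png"); cv2.imwrite("pics/w1.png",w["pixels"][...,::-1])
for q in ["socket","well_a","key_mid","valve"]:
    for r in models.tip_of("wrist",q)[:3]: print(q,round(r["confidence"],2),np.round(r["at"],1))
E
```

```text
[[-0.9553, 0.2955, -0.0001, 0.5945], [0.2955, 0.9553, 0.0002, 0.2113], [0.0001, 0.0002, -1.0, 0.2016], [0.0, 0.0, 0.0, 1.0]]
socket 0.58 [318.5 226.7]
socket 0.32 [161.4 418. ]
valve 0.82 [317.9 202.4]
```

View pics/w1.png

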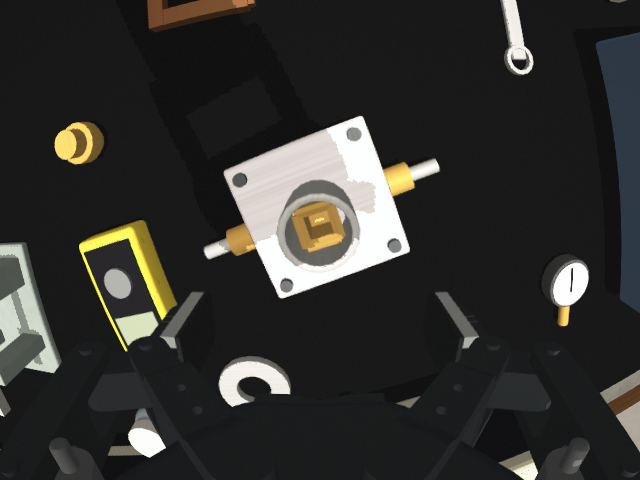

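The wrist view shows the valve with the tube rim centred at about (318,228) and the brass spindle's square socket visible inside it. I'll rectify this onto the plane of the socket mouth.

```bash
cat >> h.py <<'E'
def proj(w,P):
    "world points -> pixels in the fisheye"
    f=240/np.tan(np.radians(w["fov_y"])/2); W=np.linalg.inv(w["world_from_camera"])
    p=P@W[:3,:3].T+W[:3,3]; r=np.hypot(p[...,0],p[...,1]); k=f*np.arctan2(r,p[...,2])/np.maximum(r,1e-9)
    return np.stack([w["cx"]+k*p[...,0],w["cy"]+k*p[...,1]],-1)
def ray(w,u,v):
    f=240/np.tan(np.radians(w["fov_y"])/2); a=np.array([u-w["cx"],v-w["cy"]]); r=np.hypot(*a); t=r/f
    d=np.r_[a/max(r,1e-9)*np.sin(t),np.cos(t)]; M=w["world_from_camera"]; return M[:3,3],M[:3,:3]@d
def onz(w,u,v,z): o,d=ray(w,u,v); return o+d*(z-o[2])/d[2]
def fcloud(w):
    f=240/np.tan(np.radians(w["fov_y"])/2); v,u=np.mgrid[:480,:640]; a,b=u-w["cx"],v-w["cy"]; r=np.maximum(np.hypot(a,b),1e-9)
    t=np.tan(np.minimum(r/f,1.5)); d=w["depth"]; P=np.stack([a/r*t*d,b/r*t*d,d,np.ones_like(d)],-1)
    return (P@w["world_from_camera"].T)[...,:3]
def ortho(w,c,half,z,n=600):
    "rows: world x decreasing downwards; cols: world y decreasing rightwards"
    g=np.linspace(half,-half,n); X,Y=np.meshgrid(g,g,indexing="ij")
    m=proj(w,np.stack([c[0]+X,c[1]+Y,np.full_like(X,z)],-1)).astype(np.float32)
    return cv2.remap(w["pixels"],m[...,0],m[...,1],cv2.INTER_CUBIC)
E
python3 - <<'E'
from h import *
w=grab("wrist"); 
cv2.imwrite("pics/o1.png",ortho(w,(.595,.211),.03,.075)[...,::-1])
P=fcloud(w); 
m=(abs(P[...,0]-.595)<.04)&(abs(P[...,1]-.211)<.04)&(P[...,2]>.09)&(P[...,2]<.11); p=P[m]; print("rim",len(p),cv2.minEnclosingCircle((p[:,:2]*1000).astype(np.float32)),np.median(p[:,2]))
E
```

```text
rim 2404 ((595.1198120117188, 210.11517333984375), 29.231494903564453) 0.10064769064901793
```

View pics/o1.png

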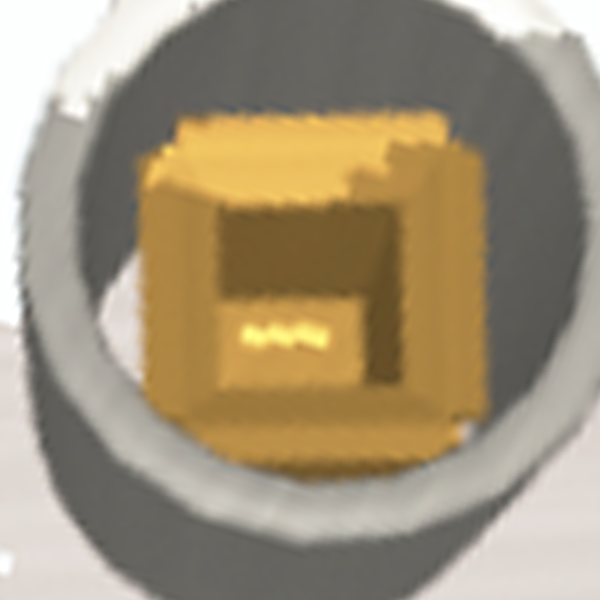

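Rectified view: the socket mouth has corners at about (218,205) and (402,387). That gives a centre at (0.5954, 0.2100), a yaw near 0, and the stated 18.4 mm size, so the 75 mm height checks out. Next I'll look at the key from above the rack.

Request:
jog_arm:
  plan: "0 0 0 -0.97 -3.2 -0.3 0;0 0 0 -0.97 -3.2 -0.3 0;0 0 0 -0.97 -3.2 -0.3 0;0 0 0 -0.97 -3.2 -0.3 0;0 0 0 -0.97 -3.2 -0.3 0;0 0 0 -0.97 -3.2 -0.3 0;0 0 0 -0.97 -3.2 -0.3 0;0 0 0 -0.97 -3.2 -0.3 0;0 0 0 -0.97 -3.2 -0.3 0;0 0 0 -0.97 -3.2 -0.3 0"

```text
time_s: 4.18
position: [0.5927, -0.125, 0.2319]
tool_rot: [[-0.955, 0.296, 0.001], [0.296, 0.955, -0.0], [-0.001, -0.0, -1.0]]
ft_force: [0.3, 0.3, -0.1]
grip_width: 0.0856
gripper_force: 0.0
```

Request:
jog_arm:
  plan: "0 0 0 -0.97 -3.2 -0.3 0;0 0 0 -0.97 -3.2 -0.3 0;0 0 -2.2 0 0 0 0;0 0 0 0 0 0 0;0 0 0 0 0 0 0"

```text
time_s: 4.6
position: [0.5925, -0.1902, 0.2374]
tool_rot: [[-0.966, 0.26, 0.0], [0.26, 0.966, 0.0], [-0.0, 0.0, -1.0]]
ft_force: [0.1, 0.2, 0.5]
grip_width: 0.0852
gripper_force: 0.0
```

```bash
python3 - <<'E'
from h import *
w=grab("wrist"); T=toolT(); print(T.round(4).tolist(),np.round(env.observe()["q"],1),env.observe()["ft_force"]); cv2.imwrite("pics/o2.png",ortho(w,(.61,-.23),.12,.123)[...,::-1])
P=fcloud(w)
m=(P[...,0]>.48)&(P[...,0]<.74)&(P[...,1]>-.34)&(P[...,1]<-.13)&(P[...,2]>.11)&(P[...,2]<.135)
n,l=cv2.connectedComponents(m.astype(np.uint8))
for i in range(1,n):
    p=P[l==i]
    if len(p)<100: continue
    r=cv2.minAreaRect((p[:,:2]*1000).astype(np.float32)); print(len(p),np.percentile(p[:,2],[5,50,95]).round(4),np.round(r[0],1),np.round(r[1],1),r[2])
E
```

```text
[[-0.9658, 0.2594, 0.0, 0.5925], [0.2594, 0.9658, 0.0002, -0.1897], [0.0, 0.0002, -1.0, 0.2375], [0.0, 0.0, 0.0, 1.0]] [ -28.6   29.    61.3    0.    89.7 -103.6] [ 0.91491938  1.2092572  -0.43706358]
4190 [0.123  0.1242 0.1252] [ 616.9 -201.1] [ 15.9 155.4] 74.83340454101562
1936 [0.1117 0.1178 0.1191] [ 573.5 -282.2] [ 10.9 107.3] 74.83284759521484
```

View pics/o2.png

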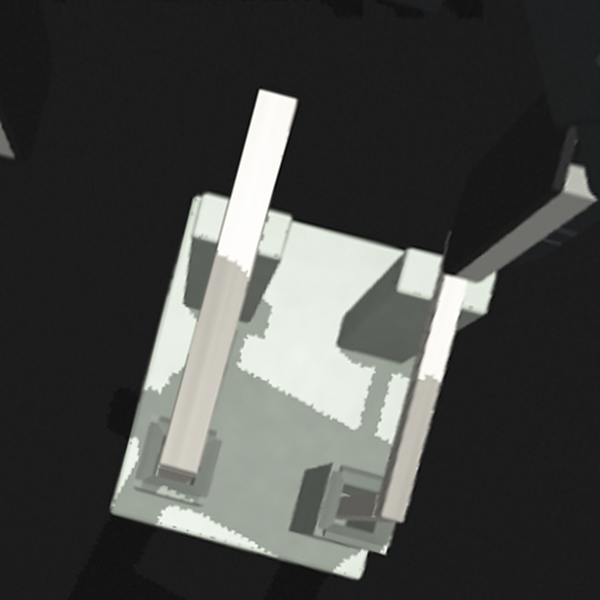

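The large key sits at (175–280, 90–480) in this view, with its arm centre at (0.6169, -0.2011), yaw -15.2° and top at z=0.124. So key_mid is about (0.5917, -0.1943, 0.116). Now descend and grip.

Request:
jog_arm:
  plan: "0 0 0 0 -0.46 2 0;0 0 0 0 0 2.5 0;0 0 0 0 0 2.5 0;0 0 0 0 0 2.5 0;0 0 0 0 0 2.5 0;0 0 0 0 0 2 0;0 0 0 0 0 0 0;0 0 0 0 0 0 255;0 0 0 0 0 0 255;0 0 0 0 0 0 255"
  grip_force: 80

```text
time_s: 5.48
position: [0.5921, -0.195, 0.0992]
tool_rot: [[-0.966, 0.259, 0.003], [0.259, 0.966, -0.002], [-0.003, -0.001, -1.0]]
ft_force: [0.3, -0.6, -0.4]
grip_width: 0.0514
gripper_force: 0.0
```

Request:
jog_arm:
  plan: "0 0 0 0 0 0 255;0 0 0 0 0 0 255;0 0 0 0 0 0 255;0 0 0 0 0 0 255;0 0 0 0 0 0 255"

```text
time_s: 5.9
position: [0.5916, -0.1951, 0.0983]
tool_rot: [[-0.966, 0.259, 0.001], [0.259, 0.966, -0.0], [-0.001, -0.0, -1.0]]
ft_force: [-1.2, 1.7, 5.7]
grip_width: 0.0147
gripper_force: 78.6
```

Request:
jog_arm:
  plan: "0 0 0 0 0 -1 255;0 0 0 0 0 -2 255;0 0 0 0 0 -2.5 255;0 0 0 0 0 -2.5 255;0 0 0 0 0 -2.5 255;0 0 0 0 0 -2 255;0 0 0 0 0 0 255;0 0 0 0 0 0 255"

```text
time_s: 6.57
position: [0.5912, -0.1951, 0.2223]
tool_rot: [[-0.966, 0.259, 0.0], [0.259, 0.966, -0.0], [-0.0, -0.0, -1.0]]
ft_force: [-0.3, -0.6, -5.5]
grip_width: 0.0145
gripper_force: 78.5
```

Request:
jog_arm:
  plan: "0 0 0 0.9 3.5 0 255;0 0 0 0.9 3.5 0 255;0 0 0 0.9 3.5 0 255;0 0 0 0.9 3.5 0 255;0 0 0 0.9 3.5 0 255;0 0 0 0.9 3.5 0 255;0 0 0 0.9 3.5 0 255;0 0 0 0.9 3.5 0 255;0 0 0 0.9 3.5 0 255;0 0 0 0.9 3.5 0 255"

```text
time_s: 7.4
position: [0.5941, 0.168, 0.2198]
tool_rot: [[-0.966, 0.26, -0.004], [0.26, 0.966, -0.0], [0.004, -0.002, -1.0]]
ft_force: [2.0, -0.1, -3.5]
grip_width: 0.0143
gripper_force: 78.8
```

Request:
jog_arm:
  plan: "0 0 6.8 0 0 0 255;0 0 6.8 0 0 0 255;0 0 6.8 0 0 0 255;0 0 6.8 0 0 0 255;0 0 6.8 0 0 0 255;0 0 6.8 0 0 0 255;0 0 6.8 0 0 0 255;0 0 6.8 0 0 0 255;0 0 6.8 0 0 0 255;0 0 6.8 0 0 0 255"

```text
time_s: 8.23
position: [0.5944, 0.1661, 0.2197]
tool_rot: [[-0.115, 0.993, -0.005], [0.993, 0.115, -0.0], [0.0, -0.005, -1.0]]
ft_force: [-0.3, -0.0, -3.7]
grip_width: 0.0146
gripper_force: 79.2
```

Request:
jog_arm:
  plan: "0 0 6.8 0 0 0 255;0 0 0 0 0 0 255;0 0 0 0 0 0 255;0 0 0 0 0 0 255"

```text
time_s: 8.57
position: [0.5948, 0.1663, 0.2211]
tool_rot: [[-0.006, 1.0, -0.002], [1.0, 0.006, -0.0], [-0.0, -0.002, -1.0]]
ft_force: [0.4, -0.8, -3.6]
grip_width: 0.0144
gripper_force: 79.2
```

```bash
python3 - <<'E'
from h import *
T=toolT(); print(T.round(4).tolist(),np.round(env.observe()["q"],1),env.observe()["ft_force"],env.observe()["grip_width"])
for c in ["top","side"]:
    im=grab(c); P=cloud(im)
    m=(abs(P[...,0]-.5954)<.05)&(abs(P[...,1]-.15)<.13)&(P[...,2]>.13)&(P[...,2]<.26)
    p=P[m]; print(c,len(p),[(round(z,3),p[abs(p[:,2]-z)<.005][:,:2].mean(0).round(4).tolist(),int((abs(p[:,2]-z)<.005).sum())) for z in np.arange(.135,.26,.01) if (abs(p[:,2]-z)<.005).sum()])
    save(im,c+"2.png")
w=grab("wrist"); save(w,"w2.png")
P=fcloud(w); 
im=cv2.resize(cv2.imread("pics/side2.png")[120:300,180:420],None,fx=3,fy=3); cv2.imwrite("pics/s2c.png",im)
E
```

```text
[[-0.0063, 1.0, -0.0021, 0.5948], [1.0, 0.0063, -0.0002, 0.1663], [-0.0002, -0.0021, -1.0, 0.2211], [0.0, 0.0, 0.0, 1.0]] [ 4.6 29.2 63.7 -0.  87.2  4.3] [ 0.39710684 -0.76517821 -3.5600515 ] 0.014372322150053112
top 141 [(np.float64(0.225), [0.5883, 0.1093], 1), (np.float64(0.235), [0.5901, 0.0964], 30), (np.float64(0.245), [0.595, 0.0978], 96), (np.float64(0.255), [0.5951, 0.0948], 14)]
side 495 [(np.float64(0.145), [0.5928, 0.2076], 10), (np.float64(0.155), [0.5921, 0.2058], 21), (np.float64(0.165), [0.592, 0.2051], 22), (np.float64(0.175), [0.5911, 0.2039], 22), (np.float64(0.185), [0.5917, 0.2041], 20), (np.float64(0.195), [0.5897, 0.2059], 21), (np.float64(0.205), [0.5872, 0.2073], 10), (np.float64(0.215), [0.5853, 0.2049], 8), (np.float64(0.225), [0.5842, 0.169], 28), (np.float64(0.235), [0.5877, 0.1156], 97), (np.float64(0.245), [0.5922, 0.1202], 188), (np.float64(0.255), [0.5933, 0.1586], 48)]
```

View pics/w2.png

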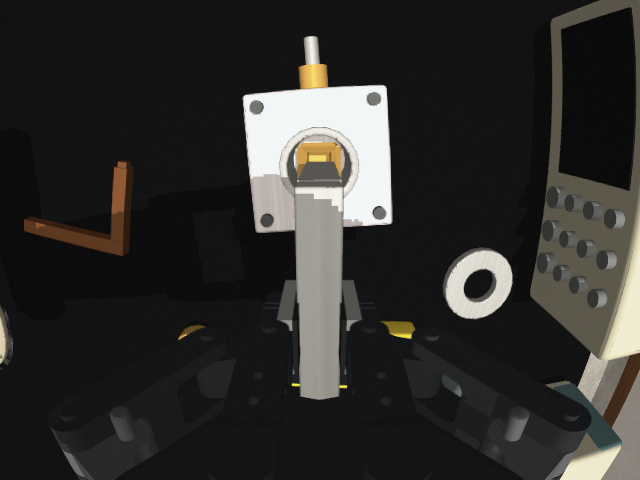

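The wrist view shows the key held with its long arm running from (320,185) to (320,395), its foot over the tube at about (320,165). I'll measure its pose in the grip from depth.

```bash
cat >> h.py <<'E'
def arm_fit(w,c,R=.09,zlo=.1,zhi=.3,yaw=None):
    P=fcloud(w); m=(np.hypot(P[...,0]-c[0],P[...,1]-c[1])<R)&(P[...,2]>zlo)&(P[...,2]<zhi)
    return P,m
E
python3 - <<'E'
from h import *
w=grab("wrist"); P=fcloud(w); 
m=(abs(P[...,0]-.595)<.02)&(P[...,1]<.24)&(P[...,1]>.0)&(P[...,2]>.235)&(P[...,2]<.262)
m[:, :290]=False; m[:,350:]=False
p=P[m]; r=cv2.minAreaRect((p[:,:2]*1000).astype(np.float32)); print(len(p),r)
for y in np.arange(.02,.23,.015):
    q=p[abs(p[:,1]-y)<.005]
    if len(q)>5: print(y.round(3),len(q),np.median(q[:,2]).round(4),q[:,0].min().round(4),q[:,0].max().round(4))
m2=(abs(P[...,0]-.595)<.015)&(abs(P[...,1]-.215)<.012)&(P[...,2]>.12)&(P[...,2]<.232); q=P[m2]
for z in np.arange(.125,.235,.015):
    k=q[abs(q[:,2]-z)<.004]
    if len(k)>5: print("short",z.round(3),len(k),k[:,0].min().round(4),k[:,0].max().round(4),np.percentile(k[:,1],[5,50,95]).round(4))
E
```

```text
10923 ((595.8042602539062, 175.30946350097656), (86.88360595703125, 22.52954864501953), 85.95368194580078)
0.14 759 0.2476 0.5878 0.604
0.155 994 0.2479 0.5868 0.6049
0.17 1382 0.2481 0.5863 0.6057
0.185 1245 0.2477 0.5876 0.6037
0.2 1371 0.2477 0.5875 0.6035
0.215 1459 0.2475 0.5874 0.6035
short 0.155 29 0.5883 0.6041 [0.218  0.2181 0.2182]
short 0.17 30 0.5883 0.6035 [0.218  0.2182 0.2183]
short 0.185 50 0.5884 0.6038 [0.2181 0.2183 0.2183]
short 0.2 101 0.588 0.6035 [0.2178 0.2183 0.2185]
short 0.215 77 0.5879 0.6034 [0.2179 0.218  0.2182]
short 0.23 88 0.5876 0.6036 [0.218  0.2181 0.2183]
```

Request:
jog_arm:
  plan: "0 0 0 0 -0.04 1.5 255;0 0 0 0 0 2 255;0 0 0 0 0 2 255;0 0 0 0 0 1 255;0 0 0 0 0 0.5 255;0 0 0 0 0 0.5 255;0 0 0 0 0 0.5 255;0 0 0 0 0 0.5 255"

```text
time_s: 9.43
position: [0.5952, 0.1663, 0.1378]
tool_rot: [[-0.003, 1.0, 0.002], [1.0, 0.003, 0.0], [0.0, 0.002, -1.0]]
ft_force: [-0.0, -0.6, -3.6]
grip_width: 0.0143
gripper_force: 79.3
```

Request:
jog_arm:
  plan: "0 0 0 0 0 0.5 255;0 0 0 0 0 0.5 255;0 0 0 0 0 0.5 255;0 0 0 0 0 0.5 255;0 0 0 0 0 0.3 255;0 0 0 0 0 0.2 255;0 0 0 0 0 0 255;0 0 0 0 0 0 255"

```text
time_s: 10.1
position: [0.595, 0.1661, 0.1131]
tool_rot: [[-0.003, 1.0, 0.001], [1.0, 0.003, -0.0], [-0.0, 0.001, -1.0]]
ft_force: [-1.7, -3.4, 3.2]
grip_width: 0.0144
gripper_force: 80.2
```

Request:
jog_arm:
  plan: "0 0 0 0 0 0 0;0 0 0 0 0 0 0;0 0 0 0 0 0 0;0 0 0 0 0 0 0;0 0 0 0 0 0 0;0 0 0 0 0 0 0;0 0 0 0 0 0 0;0 0 0 0 0 0 0;0 0 0 0 0 0 0"

```text
time_s: 10.85
position: [0.5948, 0.1663, 0.1123]
tool_rot: [[-0.003, 1.0, 0.0], [1.0, 0.003, -0.0], [-0.0, 0.0, -1.0]]
ft_force: [0.4, -0.1, 0.5]
grip_width: 0.0853
gripper_force: 0.0
```

Request:
jog_arm:
  plan: "0 0 0 -1 0 0 0;0 0 0 -2 0 0 0;0 0 0 -2 0 0 0;0 0 0 -2 0 0 0;0 0 0 -1.5 0 0 0;0 0 0 0 0 0 0;0 0 0 0 0 0 0"

```text
time_s: 11.43
position: [0.5951, 0.0804, 0.1124]
tool_rot: [[-0.001, 1.0, 0.0], [1.0, 0.001, 0.0], [0.0, 0.0, -1.0]]
ft_force: [-0.2, 0.2, -0.2]
grip_width: 0.0857
gripper_force: 0.0
```

```bash
python3 - <<'E'
from h import *
T=toolT(); s=env.observe(); print(T.round(4).tolist(),np.round(s["q"],1),s["ft_force"],s["gripper_force"])
w=grab("wrist"); P=fcloud(w); save(w,"w3.png")
m=(abs(P[...,0]-.595)<.02)&(P[...,1]<.24)&(P[...,1]>.0)&(P[...,2]>.115)&(P[...,2]<.16)
m[:, :280]=False; m[:,360:]=False
p=P[m]
for y in np.arange(.04,.235,.015):
    q=p[abs(p[:,1]-y)<.005]
    if len(q)>5: print(y.round(3),len(q),np.median(q[:,2]).round(4),np.percentile(q[:,0],[2,98]).round(4))
print(p[:,1].min(),p[:,1].max())
E
```

```text
[[-0.0012, 1.0, 0.0, 0.5951], [1.0, 0.0012, 0.0001, 0.0804], [0.0001, 0.0, -1.0, 0.1124], [0.0, 0.0, 0.0, 1.0]] [-3.6 32.8 76.2  0.  71.  -3.7] [-0.16530622  0.17277047 -0.20799011] 0.0
0.055 188 0.1268 [0.5895 0.605 ]
0.07 771 0.1278 [0.5894 0.6046]
0.085 918 0.129 [0.5894 0.6049]
0.1 1062 0.1303 [0.5893 0.6044]
0.115 1228 0.1316 [0.5888 0.6043]
0.13 1373 0.1329 [0.5887 0.6039]
0.145 1469 0.1341 [0.5885 0.6041]
0.16 1536 0.1354 [0.5885 0.6036]
0.175 1502 0.1366 [0.5883 0.6035]
0.19 1228 0.1378 [0.588  0.6034]
0.056866430993334924 0.1937430702364051
```

Request:
jog_arm:
  plan: "0 0 0 0 0.15 0.5 0;0 0 0 0 0 0.5 0;0 0 0 0 0 0 255;0 0 0 0 0 0 255;0 0 0 0 0 0 255;0 0 0 0 0 0 255;0 0 0 0 0 0 255;0 0 0 0 0 0 255;0 0 0 0 0 0 255;0 0 0 0 0 0 255"
  grip_force: 60

```text
time_s: 12.32
position: [0.5965, 0.0812, 0.1025]
tool_rot: [[-0.003, 1.0, -0.0], [1.0, 0.003, -0.0], [-0.0, -0.0, -1.0]]
ft_force: [-0.5, 0.2, 0.9]
grip_width: 0.015
gripper_force: 60.6
```

Request:
jog_arm:
  plan: "0 0 0 0 0 -0.3 255;0 0 0 0 0 -0.3 255;0 0 5 0.05 -1.12 0 255;0 0 5 0.05 -1.12 0 255;0 0 5 0.05 -1.12 0 255;0 0 0 0 0 0 255;0 0 0 0 0 0 255"

```text
time_s: 12.9
position: [0.5633, 0.0857, 0.1087]
tool_rot: [[0.253, 0.968, 0.0], [0.968, -0.253, -0.0], [-0.0, 0.0, -1.0]]
ft_force: [-0.8, 1.5, -2.3]
grip_width: 0.0149
gripper_force: 60.4
```

Request:
jog_arm:
  plan: "0 0 5 0.05 -1.12 0 255;0 0 5 0.05 -1.12 0 255;0 0 5 0.05 -1.12 0 255;0 0 5 0.05 -1.12 0 255;0 0 5 0.05 -1.12 0 255;0 0 5 0.05 -1.12 0 255;0 0 5 0.05 -1.12 0 255;0 0 5 0.05 -1.12 0 255;0 0 0 0 0 0 255;0 0 0 0 0 0 255"

```text
time_s: 13.73
position: [0.4904, 0.1353, 0.1086]
tool_rot: [[0.815, 0.579, -0.003], [0.579, -0.815, -0.002], [-0.004, 0.0, -1.0]]
ft_force: [-7.2, -4.6, 4.5]
grip_width: 0.0153
gripper_force: 61.2
```

Request:
jog_arm:
  plan: "0 0 5 0.05 -1.12 0 255;0 0 5 0.05 -1.12 0 255;0 0 5 0.05 -1.12 0 255;0 0 5 0.05 -1.12 0 255;0 0 0 0 0 0 255;0 0 0 0 0 0 255"

```text
time_s: 14.23
position: [0.4707, 0.176, 0.1084]
tool_rot: [[0.964, 0.265, -0.005], [0.265, -0.964, -0.002], [-0.005, 0.001, -1.0]]
ft_force: [-10.3, -4.1, 7.1]
grip_width: 0.0148
gripper_force: 61.4
```

```bash
python3 - <<'E'
from h import *
T=toolT(); s=env.observe(); print(T.round(4).tolist(),np.round(s["q"],1),s["ft_force"],s["wrist_torque"])
w=grab("wrist"); save(w,"w4.png"); C=np.array([.5954,.21])
P=fcloud(w); d=T[:2,0]
m=(P[...,2]>.128)&(P[...,2]<.16)&(np.hypot(P[...,0]-T[0,3]-d[0]*.06,P[...,1]-T[1,3]-d[1]*.06)<.09)&(abs((P[...,0]-C[0])*-d[1]+(P[...,1]-C[1])*d[0])<.02)
p=P[m]; a=(p[:,:2]-C)@d
for t in np.arange(-.09,.015,.015):
    k=abs(a-t)<.005
    if k.sum()>5:
        q=p[k]; lat=(q[:,:2]-C)@np.array([-d[1],d[0]]); print(t.round(3),k.sum(),np.median(q[:,2]).round(4),np.percentile(lat,[2,98]).round(4))
print(a.max())
E
```

```text
[[0.9643, 0.2649, -0.0047, 0.4707], [0.2649, -0.9643, -0.0019, 0.176], [-0.005, 0.0006, -1.0, 0.1084], [0.0, 0.0, 0.0, 1.0]] [ 7.  24.8 92.4 -0.1 63.1 81.7] [-10.26202891  -4.07865965   7.08355624] [-0.68433844  1.78808695  0.18301361]
-0.09 1447 0.1372 [-0.0077  0.0075]
-0.075 1607 0.1384 [-0.0075  0.0076]
-0.06 1754 0.1395 [-0.0075  0.0078]
-0.045 1802 0.1406 [-0.0074  0.0079]
-0.03 1740 0.1417 [-0.0073  0.0079]
-0.015 275 0.1424 [-0.0072  0.0082]
-0.017643248752662436
```

Request:
jog_arm:
  plan: "0 0 0 0 0 0.2 255;0 0 0 0 0 0.2 255;0 0 4 0.03 -0.9 0 255;0 0 4 0.03 -0.9 0 255;0 0 0 0 0 0 255;0 0 0 0 0 0 255"

```text
time_s: 14.78
position: [0.4658, 0.1938, 0.1052]
tool_rot: [[0.992, 0.129, -0.007], [0.129, -0.992, -0.002], [-0.007, 0.001, -1.0]]
ft_force: [-20.5, -4.1, 19.8]
grip_width: 0.0148
gripper_force: 63.3
```

Request:
jog_arm:
  plan: "0 0 0 0 0 -0.2 255;0 0 2 0.02 -0.45 0 255;0 0 2 0.02 -0.45 0 255;0 0 2 0.02 -0.45 0 255;0 0 0 0 0 0 255;0 0 0 0 0 0 255"

```text
time_s: 15.28
position: [0.4654, 0.2073, 0.1067]
tool_rot: [[1.0, 0.024, -0.007], [0.024, -1.0, -0.001], [-0.007, 0.001, -1.0]]
ft_force: [-18.4, -2.1, 13.7]
grip_width: 0.0146
gripper_force: 62.4
```

Request:
jog_arm:
  plan: "0 0 2 0.1 -0.45 0 255;0 0 2 0.02 -0.45 0 255;0 0 0 0 0 0 255;0 0 0 0 0 0 255"

```text
time_s: 15.62
position: [0.4656, 0.2165, 0.1067]
tool_rot: [[0.999, -0.046, -0.009], [-0.046, -0.999, -0.001], [-0.009, 0.002, -1.0]]
ft_force: [-21.4, -0.9, 16.8]
grip_width: 0.015
gripper_force: 62.8
```

Request:
jog_arm:
  plan: "0 0 2 0.05 -0.45 0 255;0 0 2 0.05 -0.45 0 255;0 0 0 0 0 0 255;0 0 0 0 0 0 255"

```text
time_s: 15.95
position: [0.4664, 0.2254, 0.1067]
tool_rot: [[0.993, -0.115, -0.011], [-0.115, -0.993, -0.001], [-0.011, 0.003, -1.0]]
ft_force: [-26.7, -1.1, 18.7]
grip_width: 0.0149
gripper_force: 63.3
```

```bash
cat > fit.py <<'E'
from h import *
T=toolT(); s=env.observe(); print(T.round(4).tolist(),np.round(s["q"],1),s["ft_force"],s["wrist_torque"])
w=grab("wrist"); save(w,"w5.png"); C=np.array([.5954,.21])
P=fcloud(w); d=T[:2,0]
m=(P[...,2]>.122)&(P[...,2]<.16)&(np.hypot(P[...,0]-T[0,3]-d[0]*.06,P[...,1]-T[1,3]-d[1]*.06)<.12)&(abs((P[...,0]-C[0])*-d[1]+(P[...,1]-C[1])*d[0])<.03)
p=P[m]; a=(p[:,:2]-C)@d
for t in np.arange(-.15,.02,.015):
    k=abs(a-t)<.005
    if k.sum()>5:
        q=p[k]; lat=(q[:,:2]-C)@np.array([-d[1],d[0]]); print(t.round(3),k.sum(),np.median(q[:,2]).round(4),np.percentile(lat,[2,98]).round(4))
print(a.max(),a.min())
E
python3 fit.py
```

```text
[[0.9933, -0.1153, -0.011, 0.4664], [-0.1153, -0.9933, -0.0014, 0.2254], [-0.0108, 0.0026, -0.9999, 0.1067], [0.0, 0.0, 0.0, 1.0]] [1.270e+01 2.630e+01 8.990e+01 1.000e-01 6.440e+01 1.092e+02] [-26.66546857  -1.05673529  18.73438996] [-0.23303866  3.87853374  0.18099379]
-0.15 566 0.1311 [-0.0075  0.0079]
-0.135 1372 0.1329 [-0.0095  0.0099]
-0.12 5713 0.1446 [-0.0275  0.0279]
-0.105 1271 0.1349 [-0.0073  0.0079]
-0.09 1463 0.1361 [-0.0073  0.0079]
-0.075 1650 0.1374 [-0.0071  0.0081]
-0.06 1784 0.1387 [-0.0072  0.0082]
-0.045 1851 0.14 [-0.007   0.0083]
-0.03 1797 0.1412 [-0.007   0.0083]
-0.015 97 0.1417 [-0.007   0.0081]
-0.019041355342026077 -0.15335885231380084
```

Request:
jog_arm:
  plan: "0 0 2 0.1 -0.45 -0.05 255;0 0 2 0.1 -0.45 -0.05 255;0 0 0 0 0 0 255;0 0 0 0 0 0 255"

```text
time_s: 16.33
position: [0.4682, 0.2339, 0.1077]
tool_rot: [[0.983, -0.184, -0.014], [-0.184, -0.983, -0.002], [-0.014, 0.005, -1.0]]
ft_force: [-31.1, -2.5, 22.3]
grip_width: 0.0154
gripper_force: 63.7
```

Request:
jog_arm:
  plan: "0 -1 0 0 0 -0.1 255;0 -1 0 0 0 -0.1 255;0 -1 0 0 0 -0.1 255;0 -1 0 0 0 -0.1 255;0 0 0 0 0 0 255;0 0 0 0 0 0 255"

```text
time_s: 16.83
position: [0.4699, 0.234, 0.112]
tool_rot: [[0.98, -0.184, -0.08], [-0.184, -0.983, 0.012], [-0.08, 0.003, -0.997]]
ft_force: [-25.3, 0.1, 18.5]
grip_width: 0.0147
gripper_force: 63.3
```

```bash
python3 fit.py
```

```text
[[0.9796, -0.1844, -0.0795, 0.4699], [-0.184, -0.9828, 0.0122, 0.234], [-0.0804, 0.0027, -0.9968, 0.112], [0.0, 0.0, 0.0, 1.0]] [ 12.7  27.8  86.2   1.8  70.3 112.7] [-25.27315612   0.06236704  18.54097969] [-0.22097682  3.7657514   0.15162253]
-0.15 282 0.1371 [-0.0075  0.0079]
-0.135 946 0.138 [-0.0084  0.0088]
-0.12 2832 0.1388 [-0.0262  0.027 ]
-0.105 1414 0.1391 [-0.0158  0.0164]
-0.09 1406 0.1396 [-0.0072  0.0079]
-0.075 1633 0.1402 [-0.0071  0.0079]
-0.06 1813 0.1409 [-0.0071  0.0081]
-0.045 1893 0.1415 [-0.0071  0.008 ]
-0.03 1919 0.142 [-0.007   0.0082]
-0.015 756 0.1425 [-0.007   0.0082]
-0.015577086641452938 -0.1498518121950547
```

Request:
jog_arm:
  plan: "0 -1 0 -0.1 0 0 255;0 -1 0 -0.1 0 0 255;0 0 0 0 0 0 255;0 0 0 0 0 0 255"

```text
time_s: 17.22
position: [0.4697, 0.2342, 0.1123]
tool_rot: [[0.977, -0.185, -0.109], [-0.184, -0.983, 0.019], [-0.111, 0.002, -0.994]]
ft_force: [-17.9, -1.4, 13.8]
grip_width: 0.0147
gripper_force: 63.2
```

```bash
python3 fit.py
```

```text
[[0.9767, -0.1846, -0.1095, 0.4697], [-0.1837, -0.9828, 0.0186, 0.2342], [-0.111, 0.0019, -0.9938, 0.1123], [0.0, 0.0, 0.0, 1.0]] [ 12.4  28.4  85.2   2.5  72.4 112.1] [-17.89562264  -1.40906809  13.82742039] [-0.36305706  2.51646405  0.2352296 ]
-0.15 233 0.1375 [-0.0073  0.0079]
-0.135 858 0.1383 [-0.008   0.0087]
-0.12 2451 0.1389 [-0.0207  0.0213]
-0.105 2073 0.1399 [-0.0201  0.0205]
-0.09 1388 0.1399 [-0.007  0.008]
-0.075 1617 0.1404 [-0.007  0.008]
-0.06 1851 0.141 [-0.0071  0.0081]
-0.045 1975 0.1416 [-0.007   0.0082]
-0.03 2026 0.1421 [-0.007   0.0083]
-0.015 803 0.1426 [-0.007   0.0083]
-0.01574271677840058 -0.1497106500749958
```

Request:
jog_arm:
  plan: "0 0 2 0 -0.45 0 255;0 0 2 0 -0.45 0 255;0 0 0 0 0 0 255;0 0 0 0 0 0 255"

```text
time_s: 17.6
position: [0.4716, 0.2427, 0.1123]
tool_rot: [[0.962, -0.252, -0.109], [-0.251, -0.968, 0.017], [-0.11, 0.011, -0.994]]
ft_force: [-18.7, -4.3, 15.0]
grip_width: 0.0145
gripper_force: 63.3
```

```bash
python3 fit.py
```

```text
[[0.9617, -0.2515, -0.1093, 0.4716], [-0.2512, -0.9678, 0.0173, 0.2427], [-0.1101, 0.0108, -0.9939, 0.1123], [0.0, 0.0, 0.0, 1.0]] [ 13.2  28.8  84.3   2.5  72.8 117. ] [-18.71267407  -4.27143318  15.03900066] [-0.82533522  2.60737176  0.56271566]
-0.15 240 0.1377 [-0.0074  0.0078]
-0.135 878 0.1384 [-0.0078  0.0088]
-0.12 2525 0.139 [-0.023  0.025]
-0.105 1987 0.1399 [-0.0197  0.0201]
-0.09 1400 0.1399 [-0.007   0.0081]
-0.075 1640 0.1405 [-0.0068  0.0083]
-0.06 1857 0.141 [-0.0067  0.0085]
-0.045 1971 0.1416 [-0.0065  0.0086]
-0.03 2028 0.1421 [-0.0063  0.0088]
-0.015 786 0.1425 [-0.0063  0.0089]
-0.01572717969868208 -0.1498277445665872
```

Request:
jog_arm:
  plan: "0 0 1 0 -0.25 0 255;0 0 1 0 -0.25 0 255;0 0 0 0 -0.2 0 255;0 0 0 0 0 0 255;0 0 0 0 0 0 255"

```text
time_s: 18.07
position: [0.473, 0.2479, 0.1121]
tool_rot: [[0.952, -0.285, -0.111], [-0.285, -0.958, 0.014], [-0.11, 0.018, -0.994]]
ft_force: [-20.0, -12.2, 16.1]
grip_width: 0.0149
gripper_force: 63.5
```

```bash
python3 fit.py
```

```text
[[0.9521, -0.2849, -0.111, 0.473], [-0.2852, -0.9584, 0.0141, 0.2479], [-0.1104, 0.0182, -0.9937, 0.1121], [0.0, 0.0, 0.0, 1.0]] [ 13.8  29.2  83.6   2.4  73.2 119.6] [-19.96241989 -12.18791211  16.08445031] [-2.20895142  2.90830454  0.57895519]
-0.15 230 0.1374 [-0.0064  0.0089]
-0.135 878 0.1382 [-0.007   0.0099]
-0.12 2542 0.1388 [-0.0223  0.0268]
-0.105 1991 0.1397 [-0.0189  0.0211]
-0.09 1396 0.1397 [-0.0059  0.0092]
-0.075 1633 0.1403 [-0.0057  0.0093]
-0.06 1857 0.1409 [-0.0057  0.0094]
-0.045 2004 0.1415 [-0.0055  0.0095]
-0.03 2043 0.1421 [-0.0054  0.0097]
-0.015 770 0.1425 [-0.0054  0.0099]
-0.015826898223392807 -0.14947545832226883
```

Request:
jog_arm:
  plan: "0 0 0 0 0.3 0 255;0 0 0 0 0.2 0 255;0 0 0 0 0 0 0;0 0 0 0 0 0 0;0 0 0 0 0 0 0;0 0 0 0 0 0 0;0 0 0 0 0 0 0;0 3.1 0 0 0 0 0;0 3.2 0 0 0 0 0;0 0 0 0 0 0 0"

```text
time_s: 18.95
position: [0.4738, 0.2455, 0.1116]
tool_rot: [[0.958, -0.288, 0.004], [-0.288, -0.958, -0.013], [0.007, 0.011, -1.0]]
ft_force: [-0.0, -1.0, 0.2]
grip_width: 0.0855
gripper_force: 0.3
```

```bash
python3 fit.py
```

```text
[[0.9577, -0.2878, 0.0039, 0.4738], [-0.2877, -0.9576, -0.0127, 0.2455], [0.0074, 0.011, -0.9999, 0.1116], [0.0, 0.0, 0.0, 1.0]] [ 15.   27.1  87.4  -0.8  65.5 122.1] [-0.03369774 -1.02325801  0.20432788] [-0.10384437 -0.00778478  0.08377939]
-0.135 168 0.1314 [-0.0299 -0.0258]
-0.12 472 0.1328 [-0.0299 -0.0215]
-0.105 863 0.1341 [-0.0297 -0.0174]
-0.09 1297 0.1355 [-0.0294 -0.0131]
-0.075 1492 0.1368 [-0.0254 -0.0089]
-0.06 1624 0.138 [-0.0211 -0.0043]
-0.045 1693 0.1393 [-0.0165  0.0001]
-0.03 1688 0.1405 [-0.0122  0.0047]
-0.015 953 0.1416 [-0.0081  0.0081]
-0.013599206682062584 -0.1453113691065784
```

Request:
jog_arm:
  plan: "0 0 0 0.45 1.5 0 0;0 0 0 0.45 1.45 0 0;0 0 -5.5 0 0 0 0;0 0 -5.5 0 0 0 0;0 0 -5.5 0 0 0 0;0 0 0 2.5 0 0 0;0 0 0 2.5 0 0 0;0 0 0 2.5 0 0 0;0 0 0 0 0 0 0;0 0 0 0 0 0 0"

```text
time_s: 19.83
position: [0.5504, 0.2136, 0.1114]
tool_rot: [[1.0, -0.006, 0.001], [-0.006, -1.0, -0.012], [0.001, 0.012, -1.0]]
ft_force: [-0.2, -0.3, -0.8]
grip_width: 0.0855
gripper_force: 0.0
```

```bash
python3 fit.py
```

```text
[[1.0, -0.0059, 0.0009, 0.5504], [-0.0059, -0.9999, -0.0116, 0.2136], [0.001, 0.0116, -0.9999, 0.1114], [0.0, 0.0, 0.0, 1.0]] [ 10.   32.   77.9  -0.7  70.1 100.6] [-0.16747545 -0.27472092 -0.76631943] [-0.00673987 -0.03230157 -0.05297581]
-0.075 629 0.1355 [-0.0067  0.0089]
-0.06 805 0.137 [-0.006   0.0101]
-0.045 987 0.1383 [-0.005   0.0111]
-0.03 1202 0.1398 [-0.0043  0.0121]
-0.015 1406 0.1413 [-0.003   0.0133]
-0.0 1540 0.1405 [-0.0021  0.0137]
0.002171879582730629 -0.08149353197616192
```

View pics/w5.png

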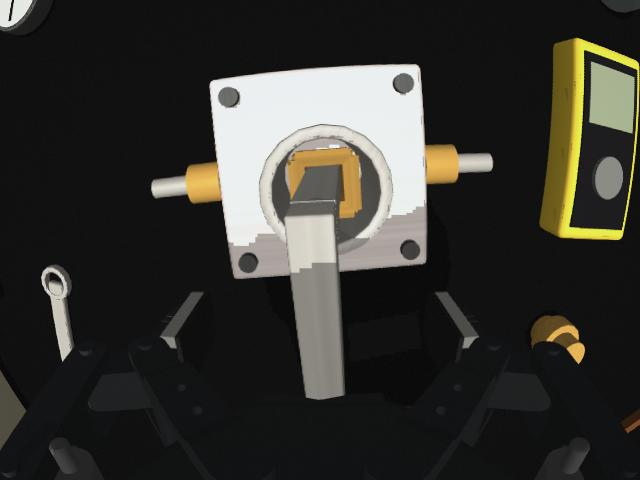

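The wrist view shows the key leaning in the socket, short arm at about (320,185). The spindle square's top edge, (293,152)–(358,148), lies parallel to the block edge, (210,80)–(420,66). That puts the spindle at its stop. I'll align to the key's tilt and regrip it near the balance point.

Request:
jog_arm:
  plan: "0 0 -3.6 -0.5 0 0 0;0 5.5 0 0 0 0 0;0 0 0 0 0 0 255;0 0 0 0 0 0 255;0 0 0 0 0 0 255;0 0 0 0 0 0 255;0 0 0 0 0 0 255;0 0 0 0 0 0 255;0 0 0 0 0 0 255;0 0 0 0 0 0 255"
  grip_force: 80

```text
time_s: 20.72
position: [0.5448, 0.2133, 0.112]
tool_rot: [[0.994, 0.057, 0.098], [0.058, -0.998, -0.008], [0.097, 0.014, -0.995]]
ft_force: [-0.3, -4.7, 2.4]
grip_width: 0.0147
gripper_force: 78.0
```

```bash
python3 fit.py
```

```text
[[0.9936, 0.0571, 0.0978, 0.5448], [0.0582, -0.9983, -0.0079, 0.2133], [0.0972, 0.0135, -0.9952, 0.112], [0.0, 0.0, 0.0, 1.0]] [10.4 29.6 82.9 -1.7 62.2 97.8] [-0.26823254 -4.71039196  2.37070919] [-1.21800787  0.02887094 -0.28777118]
-0.09 26 0.1338 [0.0042 0.0122]
-0.075 797 0.1352 [-0.0013  0.0141]
-0.06 1331 0.1372 [-0.003   0.0157]
-0.045 4208 0.14 [-0.0191  0.0264]
-0.03 1258 0.1397 [-0.0014  0.0138]
-0.015 1405 0.1412 [-0.0013  0.0139]
-0.0 1110 0.1419 [-0.0017  0.0135]
0.0018867503498991682 -0.08611397044630519
```

Request:
jog_arm:
  plan: "0 0 0 0 0 -0.7 255;0 0 0 0 0 -0.8 255;0 0 0 0 0 -1 255;0 0 0 0 0 -1 255;0 0 0 0 0 -1.5 255;0 0 0 0 0 -2 255;0 0 0 0 0 -2 255;0 0 0 0 0 -2 255;0 0 0 0 0 -2 255;0 0 0 0 0 0 255"

```text
time_s: 21.6
position: [0.5323, 0.2156, 0.2456]
tool_rot: [[0.993, 0.058, 0.104], [0.059, -0.998, -0.004], [0.104, 0.01, -0.995]]
ft_force: [0.5, -0.6, -3.6]
grip_width: 0.0148
gripper_force: 78.3
```

Request:
jog_arm:
  plan: "0 -2.75 0 0 0 0 255;0 -2.75 0 0 0 0 255;-0.7 0 0 0 0 0 255;0 0 0 0 0 0 255;0 0 0 0 0 0 255"

```text
time_s: 22.02
position: [0.5314, 0.2151, 0.2406]
tool_rot: [[0.998, 0.058, 0.003], [0.058, -0.998, -0.024], [0.001, 0.024, -1.0]]
ft_force: [-0.3, 0.2, -4.3]
grip_width: 0.0149
gripper_force: 78.1
```

```bash
cat > held.py <<'E'
from h import *
# pose of held key in tool frame from the wrist depth
T=toolT(); s=env.observe(); print(T.round(4).tolist(),np.round(s["q"],1),np.round(s["ft_force"],1),s["grip_width"])
w=grab("wrist"); save(w,"w6.png"); P=fcloud(w); p=(P-T[:3,3])@T[:3,:3]
m=(abs(p[...,1])<.014)&(p[...,0]>.018)&(p[...,0]<.07)&(p[...,2]>-.045)&(p[...,2]<-.012); q=p[m]
k=abs(q[:,2]-np.median(q[:,2]))<.004; q=q[k]
print("top: z=a+b x+c y",np.linalg.lstsq(np.c_[np.ones(len(q)),q[:,0]-.03,q[:,1]],q[:,2],rcond=None)[0].round(4))
for x in (.02,.03,.04,.046):
    e=q[abs(q[:,0]-x)<.003]; print("edge",x,np.percentile(e[:,1],[2,98]).round(4))
print("outer end x",np.percentile(q[:,0],99.5).round(4))
m=(abs(p[...,1])<.016)&(p[...,0]>.03)&(p[...,0]<.07)&(p[...,2]>0)&(p[...,2]<.08); q=p[m]
for z in np.arange(.005,.08,.015):
    e=q[abs(q[:,2]-z)<.005]
    if len(e)>10: print("short",z.round(3),len(e),np.median(e[:,0]).round(4),np.percentile(e[:,1],[2,98]).round(4))
E
python3 held.py
python3 - <<'E'
from h import *
w=grab("wrist"); cv2.imwrite("pics/o3.png",ortho(w,(.595,.211),.045,.075)[...,::-1])
E
```

```text
[[0.9983, 0.0581, 0.0027, 0.5314], [0.0581, -0.998, -0.0244, 0.2151], [0.0013, 0.0245, -0.9997, 0.2406], [0.0, 0.0, 0.0, 1.0]] [10.8 24.  69.2 -1.4 86.9 97.6] [-0.3  0.2 -4.3] 0.014894708239072336
top: z=a+b x+c y [-0.0255  0.009  -0.0478]
edge 0.02 [-0.0075  0.0079]
edge 0.03 [-0.0076  0.0076]
edge 0.04 [-0.0074  0.008 ]
edge 0.046 [-0.0074  0.0077]
outer end x 0.0528
short 0.005 114 0.0527 [-0.0058  0.0091]
short 0.02 105 0.0526 [-0.0054  0.0098]
short 0.035 69 0.0529 [-0.0049  0.0108]
short 0.05 41 0.0528 [-0.0034  0.0114]
short 0.065 51 0.0527 [-0.003   0.0114]
```

View pics/o3.png

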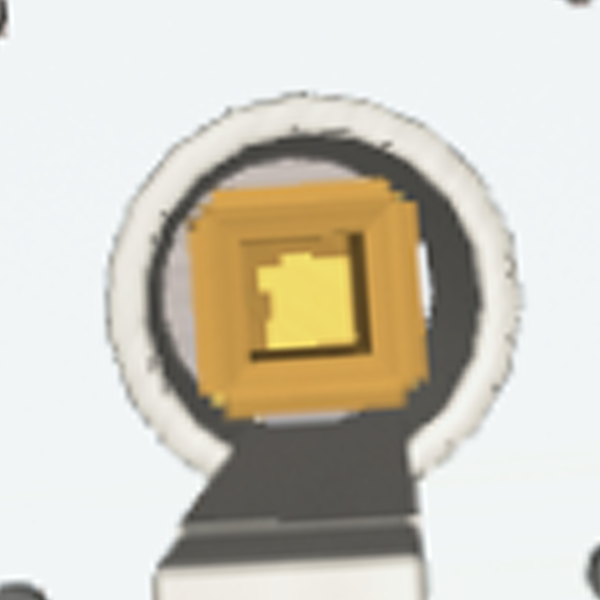

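The spindle's square now sits at about +5° in the top-down view, parallel to the valve block, so the valve is closed. The key has about 4° of roll in the grip. I'll take that out and carry it back to the rack.

Request:
jog_arm:
  plan: "3.9 0.5 0 0 0 0 255;0 0 -6.7 0 0 0 255;0 0 -6.7 0 0 0 255;0 0 -6.7 0 0 0 255;0 0 -6.7 0 0 0 255;0 0 -6.7 0 0 0 255;0 0 -6.7 0 0 0 255;0 0 -6.7 0 0 0 255;0 0 -6.7 0 0 0 255;0 0 -6.7 0 0 0 255"

```text
time_s: 22.95
position: [0.5316, 0.2148, 0.2414]
tool_rot: [[0.439, 0.898, 0.008], [0.897, -0.439, 0.044], [0.043, -0.012, -0.999]]
ft_force: [0.3, 0.9, -4.7]
grip_width: 0.0145
gripper_force: 78.7
```

Request:
jog_arm:
  plan: "0 0 -6.7 0 0 0 255;0 0 -6.7 0 0 0 255;0 0 -6.7 0 0 0 255;0 0 -6.7 0 0 0 255;0 0 -6.7 0 0 0 255;0 0 -6.7 0 0 0 255;0 0 -6.7 0 0 0 255;0 0 -6.7 0 0 0 255;0 0 -6.7 0 0 0 255;0 0 -6.7 0 0 0 255"

```text
time_s: 23.78
position: [0.5316, 0.2148, 0.2414]
tool_rot: [[-0.655, 0.755, 0.008], [0.755, 0.655, 0.044], [0.028, 0.035, -0.999]]
ft_force: [0.2, 0.6, -4.2]
grip_width: 0.0145
gripper_force: 78.7
```

Request:
jog_arm:
  plan: "0 0 -6.7 0 0 0 255;0 0 -6.7 0 0 0 255;0 0 -6.7 0 0 0 255;0 0 -6.7 0 0 0 255;0 0 -0.7 0 0 0 255;0 0 0 0 0 0 255;0 0 0 0 0 0 255"

```text
time_s: 24.37
position: [0.5317, 0.2148, 0.2414]
tool_rot: [[-0.927, 0.376, 0.008], [0.376, 0.926, 0.044], [0.009, 0.044, -0.999]]
ft_force: [0.1, -0.2, -4.1]
grip_width: 0.0149
gripper_force: 78.7
```

```bash
python3 held.py
```

```text
[[-0.9267, 0.3756, 0.0081, 0.5317], [0.3756, 0.9257, 0.0441, 0.2148], [0.0091, 0.0439, -0.999, 0.2414], [0.0, 0.0, 0.0, 1.0]] [  9.1  23.2  70.5   2.4  85.5 -59. ] [ 0.1 -0.2 -4.1] 0.014852937656414999
top: z=a+b x+c y [-0.0256  0.0105 -0.0454]
edge 0.02 [-0.0079  0.0074]
edge 0.03 [-0.008   0.0073]
edge 0.04 [-0.0079  0.0074]
edge 0.046 [-0.008   0.0072]
outer end x 0.0513
short 0.005 109 0.0512 [-0.0064  0.0087]
short 0.02 104 0.0511 [-0.0058  0.0094]
short 0.035 68 0.0513 [-0.0053  0.0104]
short 0.05 44 0.0512 [-0.0036  0.011 ]
short 0.065 50 0.051 [-0.0033  0.0111]
```

```bash
cat > plan.py <<'E'
from h import *
import sys
b,c,ox=map(float,sys.argv[1:4]); ztip=float(sys.argv[4])
T=toolT(); R=T[:3,:3]
s=np.array([-b,-c,1]); s/=np.linalg.norm(s); x=np.array([1,0,b]); x-=s*(x@s); x/=np.linalg.norm(x); K=np.c_[x,np.cross(s,x),s]
yaw=np.radians(180-15.17); X=np.array([np.cos(yaw),np.sin(yaw),0]); Z=np.array([0,0,-1.]); D=np.c_[X,np.cross(Z,X),Z]
Rn=D@K.T; print("turn",rotvec(R.T@Rn).round(2))
foot=np.array([ox-.008,-.0003,-.0256+b*(ox-.038)])+.103*s
tgt=np.array([.5498,-.1829,ztip]); p=tgt-Rn@foot; print("TCP",p.round(4),"shift in new tool axes cm",(100*Rn.T@(p-T[:3,3])).round(2)); print("tip now",(T[:3,3]+R@foot).round(4))
E
python3 plan.py .0105 -.0454 .0513 .145
```

```text
turn [ 5.18  0.07 -6.84]
TCP [ 0.5911 -0.195   0.2221] shift in new tool axes cm [-16.49 -37.87   3.48]
tip now [0.4949 0.2381 0.1646]
```

Request:
jog_arm:
  plan: "2.6 0 -3.42 0 0 0 255;2.6 0 -3.42 0 0 0 255;0 0 0 -1.65 -3.79 0 255;0 0 0 -1.65 -3.79 0 255;0 0 0 -1.65 -3.79 0 255;0 0 0 -1.65 -3.79 0 255;0 0 0 -1.65 -3.79 0 255;0 0 0 -1.65 -3.79 0 255;0 0 0 -1.65 -3.79 0 255;0 0 0 -1.65 -3.79 0 255"

```text
time_s: 25.25
position: [0.5808, -0.114, 0.2543]
tool_rot: [[-0.965, 0.261, -0.02], [0.262, 0.964, -0.042], [0.009, -0.046, -0.999]]
ft_force: [2.2, 0.8, -4.6]
grip_width: 0.0148
gripper_force: 79.2
```

Request:
jog_arm:
  plan: "0 0 0 -1.65 -3.79 0 255;0 0 0 -1.65 -3.79 1.5 255;0 0 0 0 0 2 255;0 0 0 0 0 0 255;0 0 0 0 0 0 255"

```text
time_s: 25.67
position: [0.5917, -0.1928, 0.2223]
tool_rot: [[-0.965, 0.26, -0.023], [0.261, 0.964, -0.04], [0.012, -0.045, -0.999]]
ft_force: [0.1, -0.0, -3.8]
grip_width: 0.0145
gripper_force: 79.4
```

```bash
python3 held.py; python3 plan.py .0105 -.0454 .0513 .075; python3 - <<'E'
from h import *
w=grab("wrist"); cv2.imwrite("pics/o4.png",ortho(w,(.55,-.183),.06,.075)[...,::-1])
E
```

```text
[[-0.9652, 0.2604, -0.0229, 0.5917], [0.2612, 0.9644, -0.0404, -0.1928], [0.0116, -0.0449, -0.9989, 0.2223], [0.0, 0.0, 0.0, 1.0]] [ -27.8   29.8   62.4   -2.7   87.9 -102.6] [ 0.1 -0.  -3.8] 0.014500843044336449
top: z=a+b x+c y [-0.0256  0.009  -0.0484]
edge 0.02 [-0.008   0.0072]
edge 0.03 [-0.0082  0.0072]
edge 0.04 [-0.0081  0.0073]
edge 0.046 [-0.0081  0.007 ]
outer end x 0.0514
short 0.005 112 0.0512 [-0.0066  0.0085]
short 0.02 108 0.0511 [-0.006   0.0092]
short 0.035 69 0.0513 [-0.0055  0.0102]
short 0.05 39 0.0512 [-0.0039  0.0108]
short 0.065 46 0.051 [-0.0036  0.011 ]
turn [-0.02  0.1   0.13]
TCP [ 0.5911 -0.195   0.1521] shift in new tool axes cm [-0.04  0.03  7.16]
tip now [ 0.551  -0.1803  0.1465]
```

View pics/o4.png

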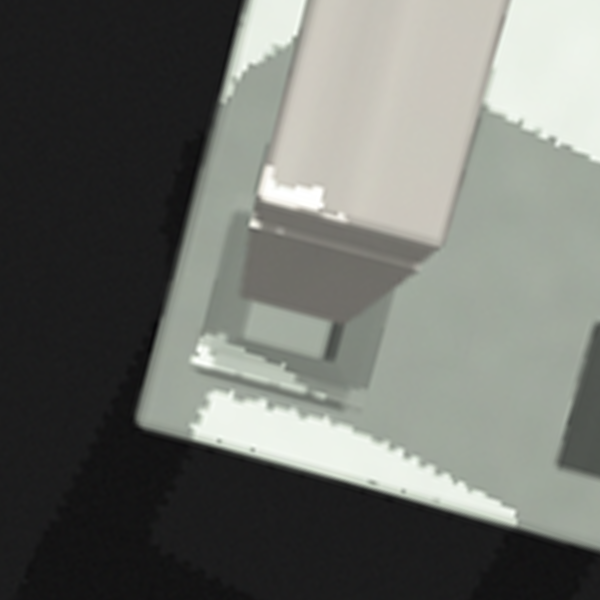

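The view shows the well mouth at about (300,305), which is (0.549, -0.183) and agrees with the stored axis. Lowering the key straight down.

Request:
jog_arm:
  plan: "0 0 0 -0.04 0.03 1.16 255;0 0 0 0 0 1.5 255;0 0 0 0 0 1.5 255;0 0 0 0 0 1.5 255;0 0 0 0 0 1 255;0 0 0 0 0 0 255;0 0 0 0 0 0 255"

```text
time_s: 26.35
position: [0.5915, -0.1951, 0.1573]
tool_rot: [[-0.966, 0.258, -0.02], [0.259, 0.965, -0.042], [0.008, -0.046, -0.999]]
ft_force: [0.5, 0.2, -3.0]
grip_width: 0.0144
gripper_force: 79.4
```

```bash
python3 plan.py .009 -.0466 .0513 .0205; python3 -c "
from h import *
print(env.observe()['ft_force'])"
```

```text
turn [0.03 0.05 0.19]
TCP [ 0.5911 -0.195   0.0976] shift in new tool axes cm [-0.01  0.27  5.96]
tip now [ 0.5502 -0.1831  0.0802]
[ 0.52048799  0.21495013 -2.96767376]
```

Request:
jog_arm:
  plan: "0 0 0 0 0.04 0.7 255;0 0 0 0 0.03 0.7 255;0 0 0 0 0.03 0.7 255;0 0 0 0 0.03 0.7 255;0 0 0 0 0.03 0.7 255;0 0 0 0 0.03 0.7 255;0 0 0 0 0.03 0.7 255;0 0 0 0 0.03 0.5 255;0 0 0 0 0 0 255;0 0 0 0 0 0 255"

```text
time_s: 27.18
position: [0.5907, -0.1955, 0.1022]
tool_rot: [[-0.966, 0.259, -0.021], [0.26, 0.965, -0.042], [0.01, -0.046, -0.999]]
ft_force: [0.2, 0.4, -4.0]
grip_width: 0.0146
gripper_force: 79.5
```

Request:
jog_arm:
  plan: "0 0 0 0 0.02 0.25 255;0 0 0 0 0 0.15 255;0 0 0 0 0 0 255;0 0 0 0 0 0 0;0 0 0 0 0 0 0;0 0 0 0 0 0 0;0 0 0 0 0 0 0;0 0 0 0 0 0 0;0 0 0 0 0 0 0;0 0 0 0 0 0 0"

```text
time_s: 28.02
position: [0.5907, -0.1954, 0.0984]
tool_rot: [[-0.966, 0.259, -0.021], [0.259, 0.965, -0.042], [0.009, -0.046, -0.999]]
ft_force: [-0.9, 0.9, -0.5]
grip_width: 0.0852
gripper_force: 0.0
```

Request:
jog_arm:
  plan: "0 0 0 0 0 -1.5 0;0 0 0 0 0 -3 0;0 0 0 0 0 -3 0;0 0 0 0 0 -3 0;0 0 0 0 0 -3 0;0 0 0 0 0 0 0;0 0 0 0 0 0 0"

```text
time_s: 28.6
position: [0.5938, -0.1899, 0.2347]
tool_rot: [[-0.966, 0.259, -0.018], [0.259, 0.965, -0.043], [0.006, -0.047, -0.999]]
ft_force: [-0.8, -0.8, -0.6]
grip_width: 0.0852
gripper_force: 0.0
```

```bash
python3 - <<'E'
from h import *
s=env.observe(); print(s["position"],s["ft_force"])
w=grab("wrist"); cv2.imwrite("pics/o5.png",ortho(w,(.61,-.23),.12,.123)[...,::-1])
P=fcloud(w)
m=(P[...,0]>.48)&(P[...,0]<.74)&(P[...,1]>-.34)&(P[...,1]<-.13)&(P[...,2]>.11)&(P[...,2]<.135)
n,l=cv2.connectedComponents(m.astype(np.uint8))
for i in range(1,n):
    p=P[l==i]
    if len(p)<100: continue
    r=cv2.minAreaRect((p[:,:2]*1000).astype(np.float32)); print(len(p),np.percentile(p[:,2],[5,50,95]).round(4),np.round(r[0],1),np.round(r[1],1),r[2])
E
```

```text
[ 0.59384516 -0.18986436  0.23474778] [-0.80973066 -0.80480478 -0.61299805]
4332 [0.1229 0.1241 0.1253] [ 616.6 -200.7] [ 16.6 155.3] 75.04176330566406
2095 [0.1115 0.1178 0.1191] [ 581.7 -284.5] [ 10.8 124.2] 74.91165161132812
```

View pics/o5.png

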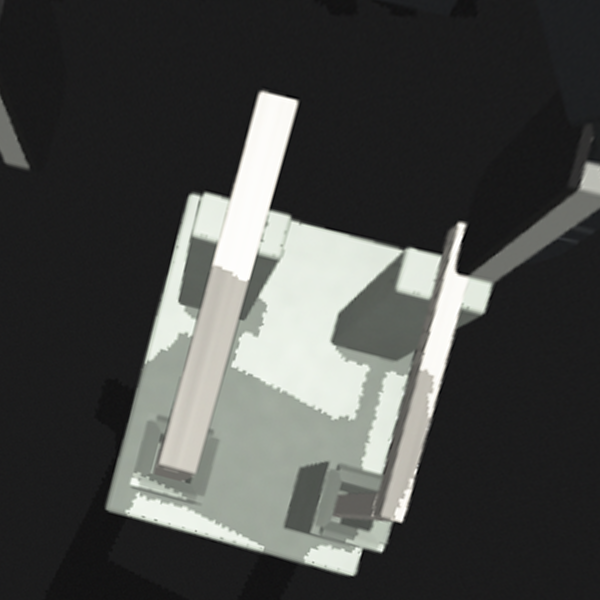

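The key is back in its well and on its post, at (616.6, -200.7) mm against (616.9, -201.1) mm at the start. The smaller key hasn't moved, and the arm is clear of everything.

```bash
python3 -c "
from rig import job
print(job.close_job())"
```

```text
the job is handed in; nothing more can be done
None
```

The valve is closed, with the spindle at its stop; the larger key is back in its well within about 0.5 mm of where it stood, and I handed the job in at about 29 s, though no verdict came back.

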